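# Close the sample pot and hold the probe on the lid

### The job

Close the sample pot: gently set its loose round lid on the rim so that it sits fully down and level, and let go of it. Then lift the pen probe out of its holder by its upper part and hold it upright with its tip inside the small circle marked on top of the lid, pressing lightly so that the spring tip is pushed in about half way, never hard. Finish while still holding the probe there; leave the jar, the carton and the screwdriver alone.

Things in the scene. Friction and masses are not known exactly. Their poses are not given: they have to be found in the camera images.
- pot_rim (a point): Centre of the mouth of the open sample pot, at rim height, 70 mm above the bench. Dark steel round pot, outer diameter 96 mm, mouth 80 mm, fixed to the bench; z up. Where pot, lid and probe holder stand on the bench changes from start to start.
- lid_knob (a point): Where to grip the loose lid: on the axis of its round black knob (18 mm diameter, 34 mm tall, mid-top), 23 mm above the lid's top face. Lid: steel disc, 100 mm diameter, 6 mm thick, 0.2 kg, with a step below (72 mm diameter, 5 mm deep, 4 mm loose in the pot's mouth). Starts level on the bench, this point 34 mm up. z along the knob, up; x towards the marked circle.
- lid_seat (a point): Centre of the lid's underside where it rests on the rim (top of the locating step), 29 mm below lid_knob. When the lid is seated this point coincides with pot_rim. Axes as lid_knob.
- mark (a point): Centre of the marked circle on the top face of the lid: a thin black circle of 16 mm inner diameter with a dot in it, 29 mm from the knob's axis along the lid's x; 6 mm above the level of lid_seat. It moves with the lid.
- probe_grip (a point): Where to grip the pen probe, on its axis: black upright pen, 133 mm long, 0.09 kg. Upper part: round grip, 18 mm diameter, from 36 mm below this point to 30 mm above it (the top). Below it a collar, 30 mm diameter, 4 mm thick, underside 40 mm below this point; then a nose 16 mm thick, its end 85 mm below this point, then the spring tip. z along the pen, away from the tip.
- tip (a point): End of the probe's spring tip, a steel ball end of 8 mm diameter on a thin pin, on the pen's axis: 103 mm below probe_grip when not pushed in, less the value of joint plunger.
- plunger (a joint): How far the probe's spring tip is pushed in along the pen, m: 0 free, 0.012 fully in. The spring gives about 1.0 N at the start of the travel and 5.2 N at its end (350 N/m).
- holder_top (a point): Centre of the mouth of the probe holder, 80 mm above the bench: grey tube, 40 mm outer diameter, 21 mm bore, on an aluminium foot of 84 mm diameter, fixed to the bench. The probe hangs in it upright by its collar, its tip 63 mm below this point and probe_grip 40 mm above it; it comes out straight up.
- jar: Bystander: amber jar with white cap, 52 mm diameter, 75 mm tall, origin at the centre of its underside.
- carton: Bystander: small closed cardboard box, 70 x 110 x 60 mm tall, origin at the centre of its underside.
- driver: Bystander: a screwdriver lying on the bench, along its own x, handle to -x.
Not all that is in view belongs to the job. What is shaped like the part that bears lid_knob but green is not meant.

How it is judged:
By the outcome, as a careful person would: the job done as asked, in the order asked, and still so for the second after the job is handed in, while the arm keeps its last pose, push and grip.
It also fails if it takes over 58 s, if anything falls off the work surface, if the arm or the gripper's body presses on something with over 40 N, if the wrist force passes 120 N, or if a joint passes its speed limit or range.

### The arm

A 6-joint arm with a two-finger parallel gripper is mounted at the origin on the work surface. World frame = base frame: x ahead of the robot, y to its left, z up, the work surface at z = 0. Lengths are in m, angles in rad, forces in N, time in s.
With the tool pointing down it reaches from about 0.375 to 0.925 m from the base axis. Payload 5.7 kg.
Tool frame: the origin (TCP) lies midway between the tips of the shut fingers; the grasp point (between the pads) lies 19 mm behind it; z points along the fingers, x is the direction in which the jaws open and shut, and the axes are right-handed (so a half turn about z gives the same grasp; the last joint's range is limited). The gripper opens to 88 mm and grips with 3 to 60 N. Pads are 20 mm wide; open, the fingers measure 115 mm over their backs; the gripper's body (75 mm by 178 mm) begins 61 mm behind the grasp point.
Start: joints at [-1.27, 0.359, 1.51, -0, 1.272, -0.115], TCP at [0.242, -0.549, 0.223] pointing down, gripper open.
Joint ranges: [-2.97, 2.97], [-1.01, 2.36], [0.21, 2.38], [-0.96, 4.11], [0.2, 2.71], [-2.98, 2.98]. Speed limits (rad/s): [2.39, 2.39, 3.14, 3.14, 3.14, 3.14].

### API

Orientations are given as a unit quaternion [x, y, z, w].
In Python, from bench import move_ptp, servo_line, goto_joints, move_gripper, sleep, inverse_kinematics, capture, PlanningError, close_job, spot_in, silhouettes, current_clock, current_joint_pos, current_qvel, current_joint_torque, current_position, current_orientation, current_force, current_torque, current_finger_gap gives the robot as it stands. Calls block until the motion is done:
- move_ptp(position, orientation): joint-space move of the TCP to a pose.
- servo_line(position, orientation=None, rate=0.15, contact_N=None): straight line of the TCP; orientation=None keeps the orientation; rate is the mean speed in m/s. With contact_N (N) it stops when the force on the tool has changed by that much, and returns True; else False.
- goto_joints(angles): joint-space move.
- move_gripper(opening): finger opening in m; the grip force is fixed at half the most; returns when the fingers have stopped.
- sleep(seconds).
- inverse_kinematics(position, orientation): joint angles nearest the present ones, or None.
- capture(name): name is "scene" or "top" or "wrist"; returns a dict with "image" (480x640x3 uint8, blue, green, red), "range_z" (480x640 float32, m along the optical axis (not along the pixel's ray), 0 where there is no reading), "intrinsics" (3x3 intrinsics, pixels), "R" (3x3) and "t" (3): a world point X has camera coordinates R X + t. Camera axes: x right, y down, z forward; pixel columns grow to the right and rows downward; lengths in m; the calibration is good to about 2 mm. The wrist camera is an equidistant fisheye: a pixel r from the principal point sees the ray r / f radians off the axis. A picture is of the moment at which its call begins.
A pose or a line that the arm cannot do raises PlanningError and nothing moves.
- close_job(): hands the job in, once; it reports no verdict.
Trained networks look in the newest picture that a camera, given by its name, has taken for a name from the list of things; names that differ only in an ending like _2 or _b are one class to them, and where a whole thing is asked for, a point or a joint stands for the part that bears it (a point fixed in the world has none). Each returns a list of dicts, best first, with "conf" (0 to 1); they miss things now and then, are a little off and sometimes report something else, mostly with a low value. They report only what shows in the picture. A call takes as long as a camera call. They do not tell look-alikes from the thing itself.
- spot_in(camera, query): "xy" ([column, row] in pixels, amid what is visible of it).
- silhouettes(camera, query): "region" (480x640 bool, what is visible of it) and "xy" ([column, row] in pixels, amid what is visible of it).
Readings, each from a call of its own:
- current_clock(): time.
- current_joint_pos(): joint angles.
- current_qvel(): joint speeds.
- current_joint_torque(): joint torques, N m.
- current_position(): TCP position.
- current_orientation(): TCP orientation.
- current_force(): force on the tool from outside, world axes, zero at the start.
- current_torque(): the same for the moment, N m.
- current_finger_gap(): finger opening in m.
Only numpy, scipy, OpenCV 4.12 (cv2) and the standard library are available. Lean on these libraries where they do the work, as an engineer would, in place of code of your own. Each camera call takes 0.05 s, during which the arm holds its last target.

## Working session

There is one attempt and no reset: what is moved stays moved. The work goes in short steps, each a Python script; the robot and the scene stay as the last script left them, time stands still between calls to the robot, and variables do not carry over. Pictures are saved under pics/ and viewed, and the job is handed in when it is done.

```bash
mkdir -p pics; ls; cat > h.py <<'E'
import numpy as np, cv2
from bench import *
def unproj(c,uv,z):
    K=c["intrinsics"];p=np.array([(uv[0]-K[0,2])/K[0,0]*z,(uv[1]-K[1,2])/K[1,1]*z,z])
    return c["R"].T@(p-c["t"])
def ray_plane(c,uv,h):
    K=c["intrinsics"];d=c["R"].T@np.array([(uv[0]-K[0,2])/K[0,0],(uv[1]-K[1,2])/K[1,1],1.])
    o=-c["R"].T@c["t"];return o+d*(h-o[2])/d[2]
def cloud(c):
    K=c["intrinsics"];v,u=np.mgrid[0:480,0:640];z=c["range_z"]
    p=np.stack([(u-K[0,2])/K[0,0]*z,(v-K[1,2])/K[1,1]*z,z],-1)
    return (p-c["t"])@c["R"]
E
python3 - <<'E'
from h import *
for n in ("scene","top","wrist"):
    c=capture(n);cv2.imwrite(f"pics/{n}0.png",c["image"])
    print(n,c["intrinsics"].tolist(),(-c["R"].T@c["t"]).round(3))
    if n!="wrist":
        P=cloud(c)
        for q in ("lid_knob","probe_grip","pot_rim","holder_top","mark","jar","carton","driver","tip"):
            try:
                for d in spot_in(n,q)[:4]:
                    u,v=map(int,d["xy"]);print(q,np.round(d["xy"],1),round(d["conf"],2),P[v,u].round(3))
            except Exception as e: print(q,e)
print(current_clock(),current_force())
E
```

```text
pics
scene [[556.93454426123, 0.0, 328.6853347592869], [0.0, 556.93454426123, 238.4994801663049], [0.0, 0.0, 1.0]] [1.432 0.059 0.766]
lid_knob [381.8 311.5] 0.79 [0.695 0.01  0.019]
lid_knob [381.9 253.7] 0.64 [ 0.526 -0.009  0.019]
probe_grip [277.8 198.3] 0.6 [ 0.491 -0.238  0.108]
pot_rim [485.8 256.1] 0.96 [0.559 0.195 0.067]
holder_top [281.6 230.6] 0.66 [ 0.501 -0.232  0.032]
mark [383.  314.7] 0.96 [0.694 0.014 0.01 ]
mark [382.3 256.7] 0.62 [ 0.526 -0.007  0.011]
jar [455.6 330.8] 0.56 [0.761 0.141 0.063]
carton [286.6 319.1] 0.61 [ 0.784 -0.147  0.061]
driver [169.6 223. ] 0.95 [ 0.505 -0.493  0.021]
tip [381.3 256.6] 0.74 [ 0.525 -0.009  0.01 ]
tip [279.6 232.6] 0.43 [ 0.503 -0.236  0.028]
top [[440.9595349115822, 0.0, 321.7506680885944], [0.0, 440.9595349115822, 239.59770945281707], [0.0, 0.0, 1.0]] [ 0.552 -0.097  1.024]
lid_knob [284.1 284.4] 0.97 [ 0.518 -0.016  0.037]
lid_knob [276.1 211.1] 0.8 [0.681 0.007 0.043]
probe_grip [385.5 301.9] 0.73 [ 0.49  -0.233  0.092]
probe_grip [492.4 300. ] 0.21 [ 0.493 -0.484  0.025]
pot_rim [190.7 286.4] 0.89 [0.507 0.202 0.009]
holder_top [381.9 296.8] 0.85 [ 0.499 -0.227  0.078]
mark [282.3 282. ] 0.93 [ 0.523 -0.012  0.046]
mark [275.4 207.6] 0.61 [0.69  0.009 0.042]
jar [216.7 186.4] 0.71 [0.728 0.135 0.077]
carton [350.  179.1] 0.8 [ 0.753 -0.157  0.063]
driver [489. 303.] 0.98 [ 0.486 -0.478  0.023]
driver [283.5 282.4] 0.37 [ 0.523 -0.014  0.042]
driver [387.2 304.7] 0.33 [ 0.487 -0.231  0.134]
wrist [[371.64829954431775, 0.0, 317.89728239989927], [0.0, 371.64829954431775, 235.09657058827776], [0.0, 0.0, 1.0]] [ 0.312 -0.518  0.385]
1.05 [-0.63183459 -0.15112142 -0.45683021]
```

View pics/scene0.png

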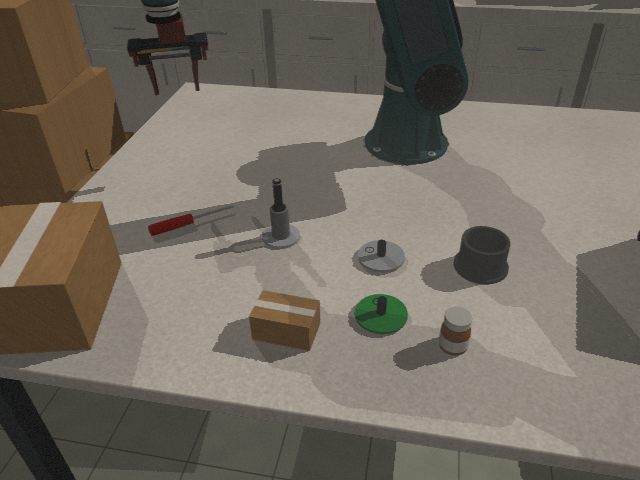

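View pics/top0.png

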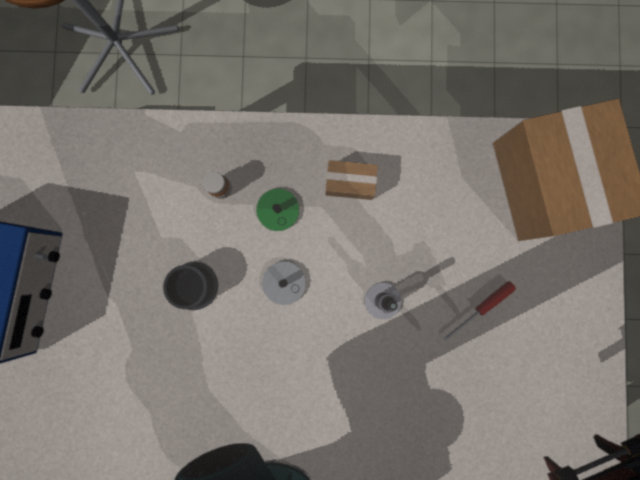

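Scene view: steel lid at (382,255), green decoy at (381,312), pot at (484,253), probe and holder at (280,215), and jar, carton and driver clear of these. Top view: lid at (285,282) with its mark at about (295,288), pot at (190,286), probe at (385,301). Next I fit circles to the lid, pot and holder.

```bash
cat >> h.py <<'E'
from scipy.optimize import least_squares
def cfit(xy,r=None):
    c0=xy.mean(0)
    if r is None:
        s=least_squares(lambda p:np.hypot(*(xy-p[:2]).T)-p[2],[*c0,.05],loss='soft_l1',f_scale=.002)
    else: s=least_squares(lambda p:np.hypot(*(xy-p).T)-r,c0,loss='soft_l1',f_scale=.002)
    return s.x, np.median(abs(s.fun))
def project(c,X):
    p=c["R"]@np.asarray(X)+c["t"];K=c["intrinsics"];return K[:2,:2]@(p[:2]/p[2])+K[:2,2]
E
python3 - <<'E'
from h import *
from scipy.ndimage import binary_erosion
G={"lid":(.52,-.012),"pot":(.52,.2),"hold":(.495,-.23)}
for n in ("top","scene"):
    c=capture(n);P=cloud(c);ok=c["range_z"]>0
    def near(k,r): return ok&(np.hypot(P[...,0]-G[k][0],P[...,1]-G[k][1])<r)
    b=ok&(abs(P[...,2])<.006)&(np.hypot(P[...,0]-.6,P[...,1]+.1)<.08);print(n,"bench z",np.median(P[b][:,2]).round(4),P[b][:,2].std().round(4))
    m=near("pot",.075)&(P[...,2]>.062);print("pot pts",m.sum(),np.median(P[m][:,2]),cfit(P[m][:,:2]),cfit(P[m][:,:2],.044))
    m=near("hold",.04)&(P[...,2]>.09);print("probe",m.sum(),P[m].mean(0),P[m].min(0),P[m].max(0))
    m=near("lid",.03)&(P[...,2]>.025);print("knob",m.sum(),P[m].mean(0),P[m].max(0))
    for q,h in(("lid_knob",.011),("pot_rim",.07),("probe_grip",.12)):
        for d in silhouettes(n,q)[:2]:
            R=d["region"].astype(np.uint8);cs,_=cv2.findContours(R,0,1)
            ct=max(cs,key=cv2.contourArea)[:,0].astype(float)
            W=np.array([ray_plane(c,p,h)[:2] for p in ct]); print(q,d["conf"],R.sum(),cfit(W))
    im=c["image"]
    u,v=project(c,[.515,-.02,.011]).astype(int)
    cr=im[v-45:v+45,u-60:u+60];cv2.imwrite(f"pics/{n}_lid.png",cv2.resize(cr,None,fx=6,fy=6,interpolation=cv2.INTER_CUBIC));print("crop",u-60,v-45)
E
```

```text
top bench z -0.0004 0.0018
pot pts 535 0.06878809475126423 (array([0.50919701, 0.19505916, 0.04375151]), np.float64(0.00223146508345827)) (array([0.50920695, 0.19505035]), np.float64(0.0021549259223131376))
probe 103 [ 0.48609898 -0.23743035  0.13877147] [ 0.47587434 -0.24694567  0.09104941] [ 0.49372686 -0.23098617  0.15276837]
knob 53 [ 0.52061113 -0.01206349  0.04289865] [ 0.5291074  -0.0029938   0.04760199]
lid_knob 0.74 1494 (array([ 0.52042967, -0.01140048,  0.04874435]), np.float64(0.0005390682497021931))
lid_knob 0.6 1428 (array([0.68921071, 0.00818843, 0.04848556]), np.float64(0.0006597528302234798))
pot_rim 0.79 2153 (array([0.5103683 , 0.18284133, 0.05561223]), np.float64(0.002830603109768532))
probe_grip 0.75 196 (array([ 0.48584297, -0.23622332,  0.01515322]), np.float64(0.0009158523295503349))
crop 226 240
scene bench z -0.0009 0.0014
pot pts 552 0.06809009916132662 (array([0.51117198, 0.19675457, 0.04394285]), np.float64(0.0020026738644215517)) (array([0.51116485, 0.19675303]), np.float64(0.001994112706326715))
probe 228 [ 0.48987798 -0.23723921  0.12306947] [ 0.47569316 -0.24782935  0.09004702] [ 0.49651467 -0.22978498  0.15146515]
knob 96 [ 0.52428181 -0.01014735  0.03781232] [ 0.53230889 -0.0016616   0.04654955]
lid_knob 0.93 1175 (array([ 0.52314477, -0.00973654,  0.04985692]), np.float64(0.0009895096315515883))
lid_knob 0.9 1669 (array([0.69236152, 0.00916659, 0.04982954]), np.float64(0.0006180070019637107))
pot_rim 0.75 2633 (array([0.55550303, 0.19008464, 0.07819905]), np.float64(0.01057663755522073))
pot_rim 0.67 494 (array([ 0.56569134, -0.44973956,  0.03368274]), np.float64(0.010997589945406172))
probe_grip 0.71 254 (array([  68.00809521, -209.33147693,  219.72506975]), np.float64(0.0063550421633067344))
crop 316 207
```

View pics/top_lid.png

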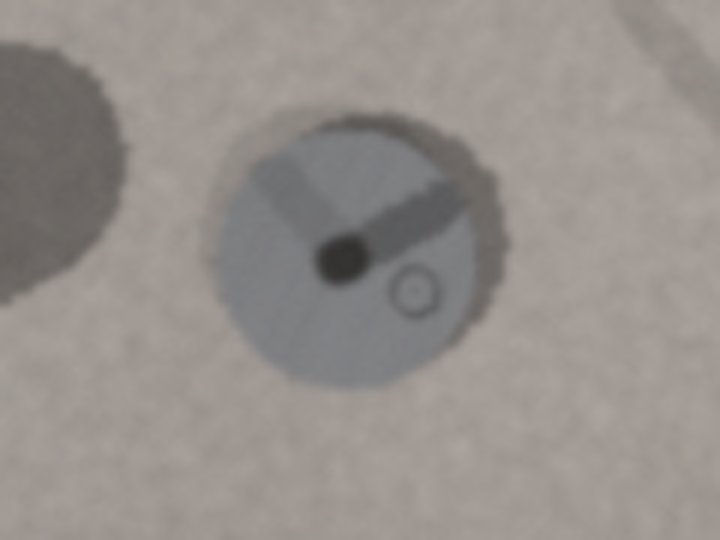

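```bash
cat >> h.py <<'E'
from scipy.spatial.transform import Rotation as Ro
def down(a):
    x=np.array([np.cos(a),np.sin(a),0]);z=np.array([0,0,-1.]);return Ro.from_matrix(np.stack([x,np.cross(z,x),z],1)).as_quat()
def fish(c,X):
    p=c["R"]@np.asarray(X)+c["t"];K=c["intrinsics"];r=np.hypot(p[0],p[1]);t=np.arctan2(r,p[2]);return K[0,0]*t*p[:2]/r+K[:2,2]
def fish_plane(c,uv,h):
    K=c["intrinsics"];e=(np.array(uv)-K[:2,2])/K[0,0];t=np.linalg.norm(e);d=c["R"].T@np.array([*(np.sin(t)*e/t),np.cos(t)])
    o=-c["R"].T@c["t"];return o+d*(h-o[2])/d[2]
E
python3 - <<'E'
from h import *
c=capture("top")
m=ray_plane(c,(295,288.7),.011);k=np.array([.5204,-.0114]);d=m[:2]-k;print(m,np.linalg.norm(d),np.degrees(np.arctan2(d[1],d[0])))
R=Ro.from_quat(current_orientation()).as_matrix();print(R.round(3))
t0=current_clock()
for a in (0,np.pi/2,-np.pi/2,np.pi):
    print(a,inverse_kinematics([.522,-.0105,.12],down(a)))
move_gripper(.045)
move_ptp([.522,-.0105,.12],down(-np.pi/2)) 
print(current_joint_pos(),current_clock()-t0,current_force())
c=capture("wrist");cv2.imwrite("pics/w1.png",c["image"])
print(spot_in("wrist","mark"),spot_in("wrist","lid_knob"))
print(fish(c,[.522,-.0105,.045]),fish(c,[.522,-.0105,.011]))
E
```

```text
[ 0.50723138 -0.03907935  0.011     ] 0.030652224235201163 -115.44305305426663
[[ 0.404 -0.915 -0.   ]
 [-0.915 -0.404  0.   ]
 [-0.    -0.    -1.   ]]
0 [-1.52463935e-01  3.68985236e-01  1.79401446e+00 -4.44089210e-16
  9.78592959e-01 -1.52463935e-01]
1.5707963267948966 [-1.52463935e-01  3.68985236e-01  1.79401446e+00 -4.44089210e-16
  9.78592959e-01 -1.72326026e+00]
-1.5707963267948966 [-1.52463935e-01  3.68985236e-01  1.79401446e+00 -4.44089210e-16
  9.78592959e-01  1.41833239e+00]
3.141592653589793 None
[-1.53561653e-01  3.68975470e-01  1.79351500e+00 -2.36444450e-04
  9.78574634e-01  1.41800130e+00] 3.0167 [-1.27773571 -0.73468673  0.82092921]
[{'xy': [292.2, 32.7], 'conf': 0.75}, {'xy': [316.8, 233.6], 'conf': 0.68}] [{'xy': [320.3, 235.6], 'conf': 0.71}, {'xy': [293.3, 30.5], 'conf': 0.68}]
[318.44095993 246.99653286] [318.39415049 233.34841116]
```

View pics/w1.png

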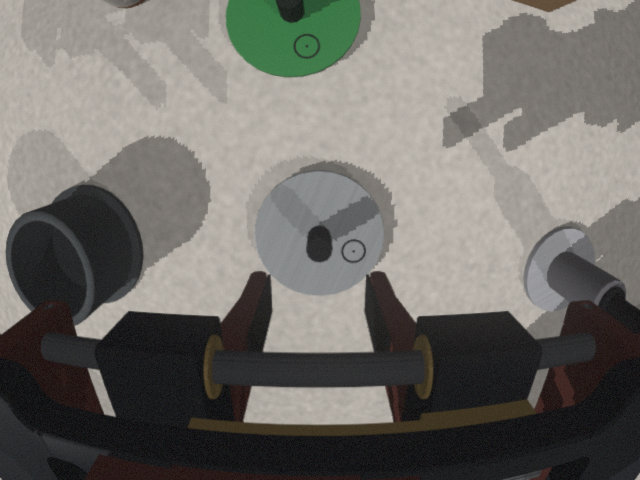

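Wrist view: knob top at (319,247), where projection of the estimate predicts (318,247). The mark is at (353,251), the pot mouth is to the left and the green lid is further up. The estimate holds, so I grip the knob.

```bash
python3 - <<'E'
from h import *
c=capture("wrist");m=fish_plane(c,(353.5,251),.011);print("mark",m,np.linalg.norm(m[:2]-[.522,-.0105]))
t0=current_clock()
print(servo_line([.522,-.0105,.016],rate=.08,contact_N=6),current_position())
f0=current_force();move_gripper(0.0);print("gap",current_finger_gap(),current_force()-f0)
servo_line([.522,-.0105,.14],rate=.1)
print(current_finger_gap(),current_force()-f0,current_position(),current_clock()-t0)
c=capture("wrist");cv2.imwrite("pics/w2.png",c["image"])
c=capture("scene");cv2.imwrite("pics/s2.png",c["image"])
E
```

```text
mark [ 0.50766216 -0.03755132  0.011     ] 0.03061613347241975
False [ 0.52246178 -0.01055528  0.01647511]
gap 0.017318331290153137 [-0.62417066 -0.76827901  2.8580246 ]
0.017620857848632644 [-0.06396773 -0.18446726 -3.01946097] [ 0.52142945 -0.01041621  0.13932681] 3.3915999999999995
```

View pics/w2.png

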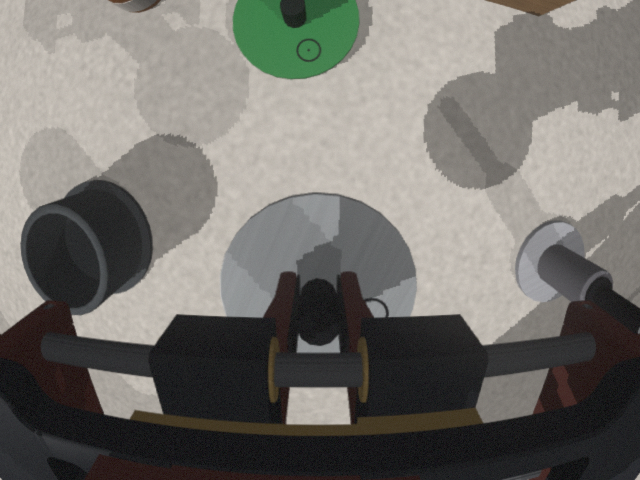

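View pics/s2.png

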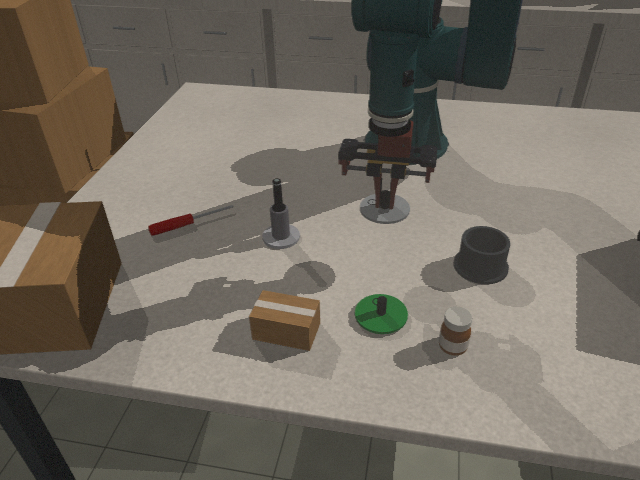

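The lid is gripped with a gap of 17.6 mm, lifted and level (disc at (385,208) in the scene view). I carry it to the pot.

```bash
python3 - <<'E'
from h import *
t0=current_clock();q=down(-np.pi/2)
servo_line([.5104,.196,.14],q,rate=.12)
print(current_clock()-t0,current_position())
servo_line([.5104,.196,.096],rate=.06)
c=capture("scene");cv2.imwrite("pics/s3.png",c["image"][170:330,380:600].repeat(3,0).repeat(3,1))
print(current_position(),current_force())
print(servo_line([.5104,.196,.078],rate=.015,contact_N=3),current_position(),current_force(),current_clock()-t0)
c=capture("scene");cv2.imwrite("pics/s4.png",c["image"][170:330,380:600].repeat(3,0).repeat(3,1))
E
```

```text
1.875 [0.51046113 0.19547309 0.13998466]
[0.51075911 0.19612622 0.0963333 ] [-0.08198534 -0.88986967 -2.74417837]
True [0.51025711 0.19598456 0.08115705] [-0.49671232  0.18393375  3.81174715] 3.7249999999999996
```

View pics/s3.png

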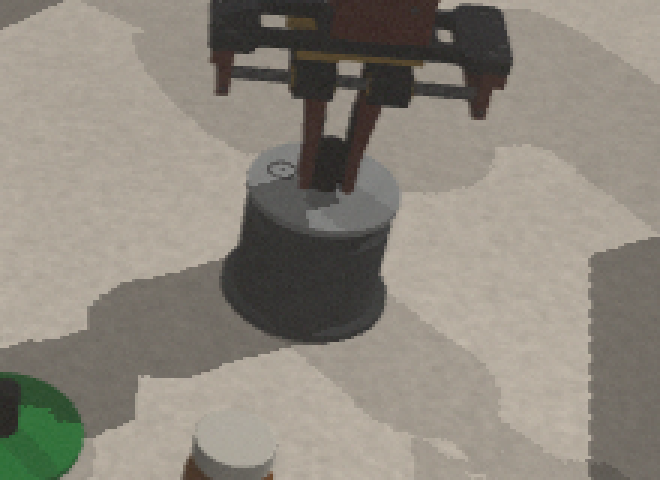

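View pics/s4.png

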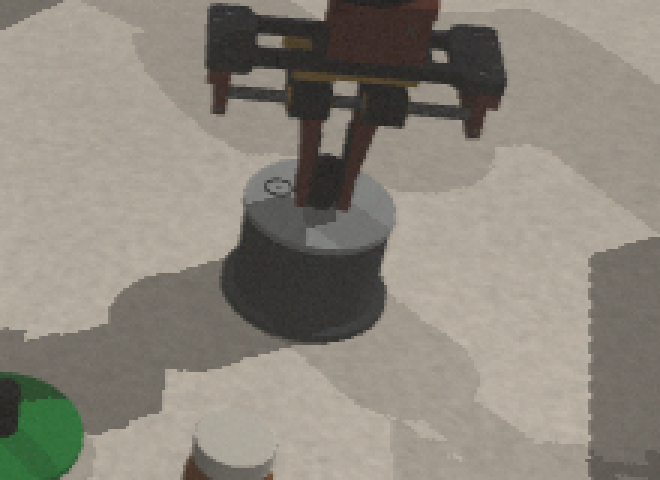

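Contact came at z = 0.0812, against a seated height of about 0.0815. I release and check that it is seated.

```bash
python3 - <<'E'
from h import *
t0=current_clock()
move_gripper(.045)
p=current_position();servo_line([p[0],p[1],.175],rate=.12)
c=capture("wrist");cv2.imwrite("pics/w5.png",c["image"])
print([ (d["xy"],d["conf"]) for d in spot_in("wrist","mark")])
for d in spot_in("wrist","mark"): print(fish_plane(c,d["xy"],.076))
print(fish(c,[.5104,.196,.076]),current_position(),current_clock()-t0)
for n in("top","scene"):
    s=capture(n);P=cloud(s)
    m=(s["range_z"]>0)&(np.hypot(P[...,0]-.5104,P[...,1]-.196)<.06)&(P[...,2]>.066)&(P[...,2]<.086)
    X=P[m];A=np.c_[X[:,:2]-[.5104,.196],np.ones(len(X))];sol=np.linalg.lstsq(A,X[:,2],rcond=None)[0]
    print(n,m.sum(),"tilt deg",np.degrees(sol[:2]),"z",sol[2],"std",(A@sol-X[:,2]).std())
    for q in("mark","lid_knob"):
        print(q,[(d["xy"],d["conf"],ray_plane(s,d["xy"],.076).round(4)) for d in spot_in(n,q)])
    u,v=project(s,[.51,.196,.076]).astype(int)
    cv2.imwrite(f"pics/{n}5.png",cv2.resize(s["image"][v-45:v+60,u-70:u+70],None,fx=5,fy=5))
print(current_clock())
E
```

```text
[([314.9, 234.2], 0.87), ([511.0, 37.1], 0.69)]
[0.51016597 0.19873716 0.076     ]
[0.66560379 0.04991637 0.076     ]
[318.65321619 233.88662879] [0.50848742 0.19553271 0.174064  ] 1.7166999999999994
top 449 tilt deg [ 0.48479963 -0.12615795] z 0.07508975829240457 std 0.0018255623621493658
mark [([276.4, 207.9], 0.92, array([0.6832, 0.0024, 0.076 ])), ([198.1, 269.4], 0.88, array([0.5463, 0.1661, 0.076 ]))]
lid_knob [([198.4, 273.4], 0.98, array([0.5377, 0.1651, 0.076 ])), ([277.5, 207.3], 0.87, array([0.6845, 0.    , 0.076 ]))]
scene 1227 tilt deg [-1.24648163  0.06295987] z 0.07512682993405118 std 0.00225574725922423
mark [([384.7, 314.9], 0.97, array([0.7593, 0.0209, 0.076 ])), ([488.6, 237.7], 0.86, array([0.5101, 0.2024, 0.076 ]))]
lid_knob [([487.7, 237.9], 0.92, array([0.5111, 0.2006, 0.076 ])), ([381.1, 311.8], 0.82, array([0.753 , 0.0141, 0.076 ]))]
14.0
```

View pics/w5.png

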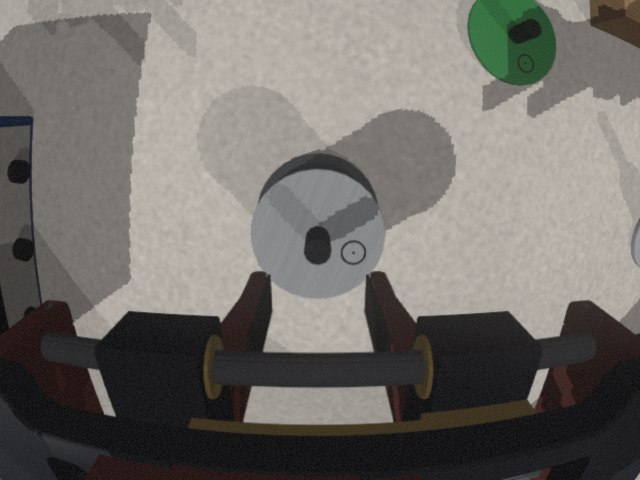

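View pics/scene5.png

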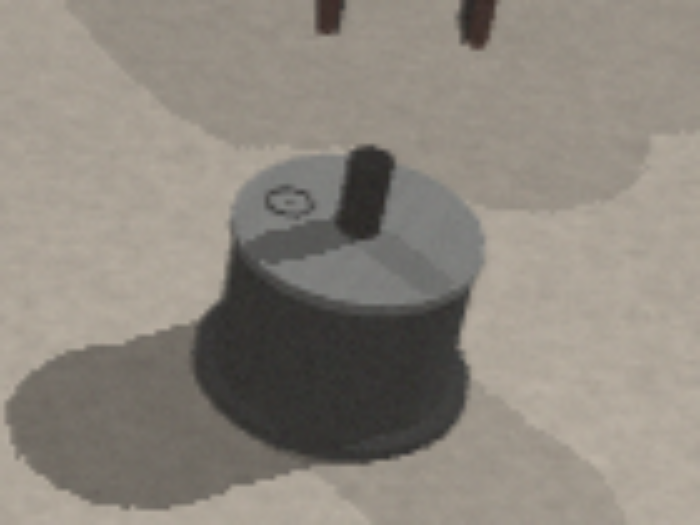

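The lid top reads z = 0.075 in both cameras (0.076 expected) and is level within noise. In the wrist view the mark is at (353,252) and the knob at (318,240). Now the probe.

```bash
python3 - <<'E'
from h import *
c=capture("wrist")
# refine mark centre by dark circle: centroid of dark ring pixels
g=cv2.cvtColor(c["image"],6)[235:270,336:371].astype(float);bl=cv2.GaussianBlur(g,(0,0),6)
m=(g<bl-18);ys,xs=np.nonzero(m);print("ring",xs.min()+336,xs.max()+336,ys.min()+235,ys.max()+235)
uv=((xs.min()+xs.max())/2+336,(ys.min()+ys.max())/2+235);print(uv,fish_plane(c,uv,.076))
# disc fit
d=silhouettes("wrist","lid_knob")[0];R=d["region"].astype(np.uint8);ct=max(cv2.findContours(R,0,1)[0],key=cv2.contourArea)[:,0]
W=np.array([fish_plane(c,p,.076)[:2] for p in ct]);print(d["xy"],cfit(W))
s=capture("scene");u,v=project(s,[.51,.196,.076]).astype(int);print("scene mark",ray_plane(s,((290)/5+u-70-.4,202/5+v-45-.4),.076))
t=capture("top");cv2.imwrite("pics/t6.png",cv2.resize(t["image"][240:330,150:250],None,fx=6,fy=6))
t0=current_clock()
servo_line([.487,-.2365,.215],down(-np.pi/2),rate=.17);print(current_clock()-t0)
c=capture("wrist");cv2.imwrite("pics/w6.png",c["image"]);np.save("w6R.npy",c["R"])
print(fish(c,[.487,-.2365,.15]),fish(c,[.487,-.2365,.08]),current_position(),[(d["xy"],d["conf"]) for d in spot_in("wrist","probe_grip")])
E
```

```text
ring 336 366 235 265
(np.float64(351.0), np.float64(250.0)) [0.49840345 0.17215688 0.076     ]
[516.8, 35.7] (array([0.66653637, 0.04688657, 0.0388442 ]), np.float64(0.0011460703084929975))
scene mark [0.49645345 0.17125696 0.076     ]
2.7083000000000013
[320.47196942 251.24661503] [319.98361434 224.42233532] [ 0.48702315 -0.23597038  0.21496142] [([323.6, 236.7], 0.78)]
```

View pics/w6.png

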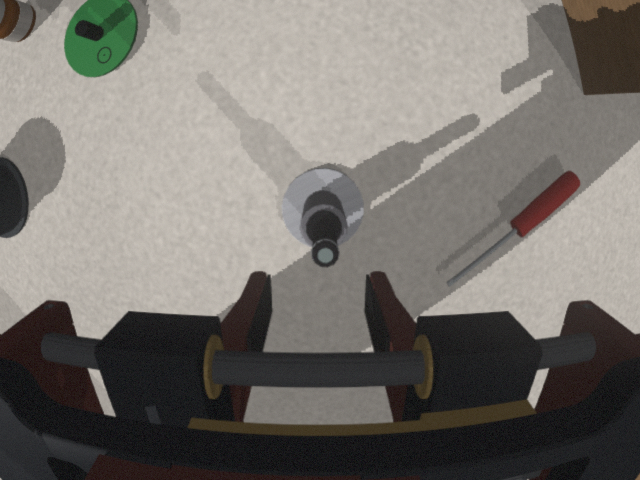

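View pics/t6.png

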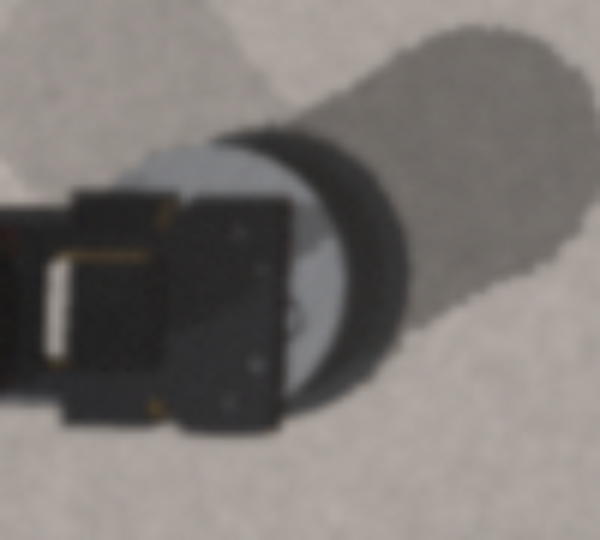

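Wrist view: probe top centre at (325,254), predicted (320,251), so I shift the grasp by that difference.

```bash
python3 - <<'E'
from h import *
c=capture("wrist");p=fish_plane(c,(325,254),.15);print(p)
h=fish_plane(c,(325,254),.15)[:2]
assert np.hypot(h[0]-.487,h[1]+.2365)<.008
t0=current_clock()
servo_line([h[0],h[1],.215],rate=.05)
c=capture("wrist");cv2.imwrite("pics/w7.png",c["image"]);print(fish(c,[*h,.15]))
print(servo_line([h[0],h[1],.101],rate=.08,contact_N=6),current_position())
f0=current_force();move_gripper(0.);print(current_finger_gap(),current_force()-f0,current_position(),current_clock()-t0)
c=capture("wrist");cv2.imwrite("pics/w8.png",c["image"])
E
```

```text
[ 0.48513619 -0.23955728  0.15      ]
[319.33644955 251.07063276]
False [ 0.48551075 -0.23976921  0.10149822]
0.017922631366017194 [-0.12063032  0.44048125  0.47264978] [ 0.48517189 -0.23959495  0.10105861] 2.4167000000000023
```

View pics/w8.png

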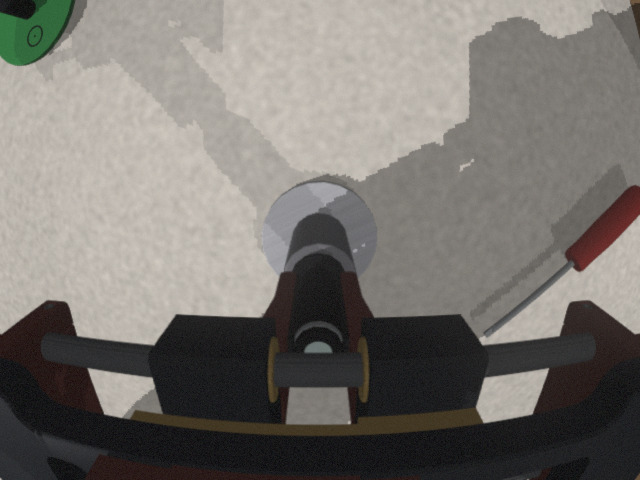

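```bash
python3 - <<'E'
from h import *
t0=current_clock();p=current_position()
servo_line([p[0],p[1],.215],rate=.09)
print(current_finger_gap(),current_force(),current_clock())
s=capture("scene");cv2.imwrite("pics/s9.png",s["image"])
servo_line([.4965,.170,.215],down(-np.pi/2),rate=.16)
servo_line([.4965,.170,.175],rate=.06)
print(current_position(),current_force(),current_clock())
s=capture("scene");cv2.imwrite("pics/s10.png",cv2.resize(s["image"][150:300,400:560],None,fx=4,fy=4,interpolation=2))
w=capture("wrist");cv2.imwrite("pics/w10.png",w["image"])
P=current_position();tip=P-[0,0,.084]
print("pred tip scene",project(s,tip),"wrist",fish(w,tip),"mark wrist",fish(w,[.4965,.170,.076]),"mark scene",project(s,[.4965,.170,.076]))
t=capture("top");cv2.imwrite("pics/t10.png",cv2.resize(t["image"][230:340,140:260],None,fx=5,fy=5))
print([(d["xy"],d["conf"]) for d in spot_in("scene","tip")],[(d["xy"],d["conf"]) for d in spot_in("wrist","tip")],[(d["xy"],d["conf"]) for d in spot_in("wrist","mark")])
E
```

```text
0.017812603287727373 [-0.7650362   0.71123256 -0.6688843 ] 20.9417
[0.49670649 0.17002915 0.17508904] [-0.63567744  0.0921162  -0.49170546] 24.5167
pred tip scene [473.14295937 225.97887972] wrist [319.50322042 242.66484206] mark wrist [319.55206838 236.9906558 ] mark scene [471.96760067 231.94921865]
[] [([317.4, 242.5], 0.44), ([307.2, 153.8], 0.28)] [([489.2, 28.5], 0.93), ([277.3, 214.4], 0.92)]
```

View pics/s10.png

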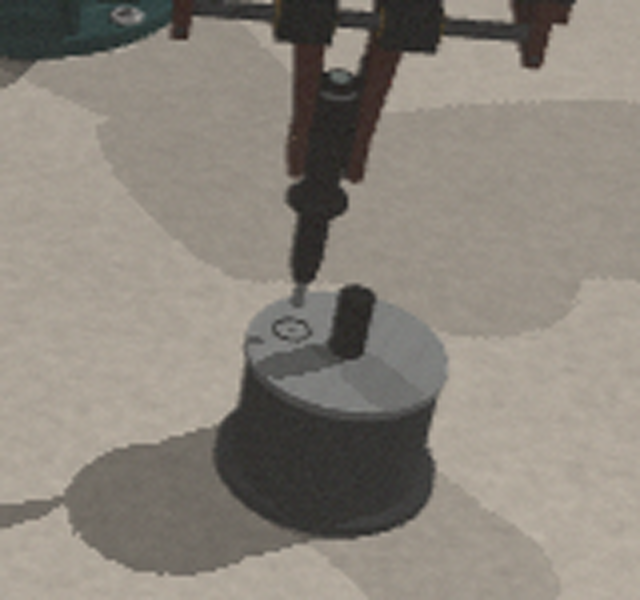

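View pics/w10.png

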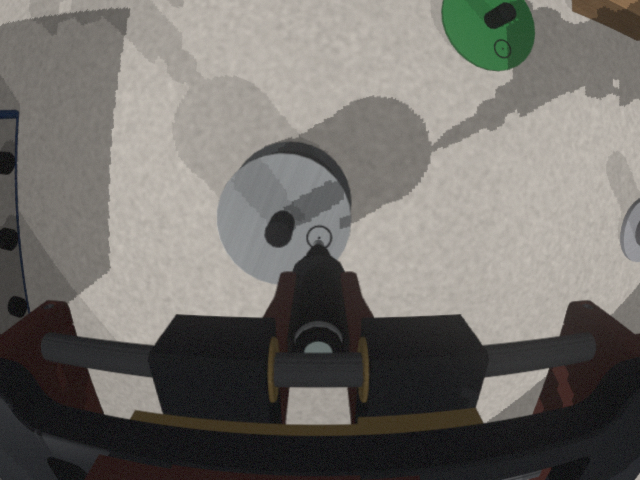

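View pics/t10.png

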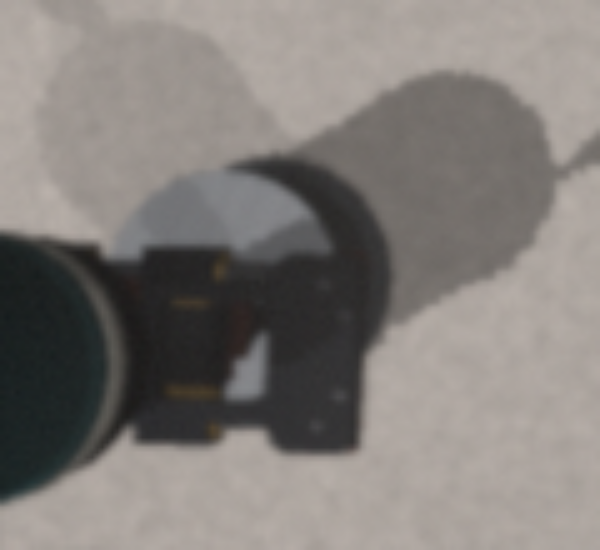

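View pics/s9.png

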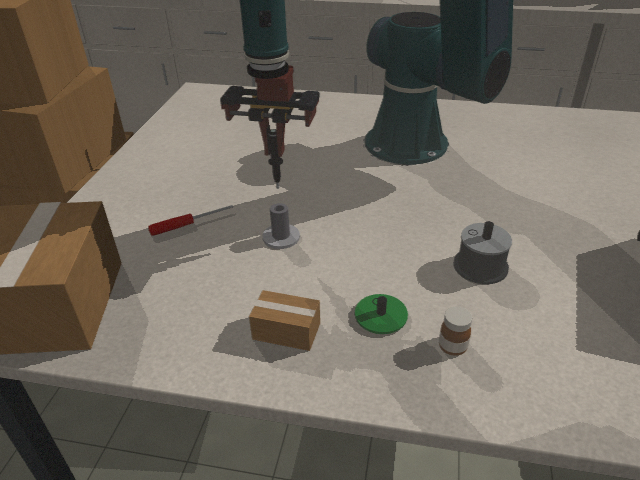

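Wrist view: the ring is centred at (319,237), with the tip (ball around (318,241), still 15 mm above) over it. Scene view: ring at (473,232) and tip at (474.5,225.5), both about 1 px from prediction. I lower slowly.

```bash
cat >> h.py <<'E'
def favg(n=20):
    F=[]
    for _ in range(n): F.append(current_force());sleep(.01)
    return np.mean(F,0)
E
python3 - <<'E'
from h import *
f0=favg();print(f0)
servo_line([.4965,.170,.163],rate=.03);print(current_position(),favg()-f0)
for z in (.160,.158,.156,.1545):
    print(servo_line([.4965,.170,z],rate=.01,contact_N=4),current_position().round(5),(favg()-f0).round(2))
    if (favg(5)-f0)[2]>3.6: break
print(current_finger_gap(),current_clock())
s=capture("scene");cv2.imwrite("pics/s11.png",cv2.resize(s["image"][150:300,400:560],None,fx=4,fy=4,interpolation=2))
w=capture("wrist");cv2.imwrite("pics/w11.png",cv2.resize(w["image"][180:380,220:420],None,fx=3,fy=3))
E
```

```text
[-0.04724005 -0.1136922  -0.89704068]
[0.49634318 0.16996948 0.16273661] [0.22326957 0.08467073 0.1218533 ]
False [0.49654 0.17001 0.16001] [-0.04  0.06  0.16]
False [0.49656 0.17001 0.15804] [-0.12  0.14  1.82]
False [0.49656 0.17    0.15599] [-0.06  0.1   2.51]
False [0.49657 0.17002 0.15449] [-0.19  0.26  2.91]
0.017803119150724734 27.9833
```

View pics/s11.png

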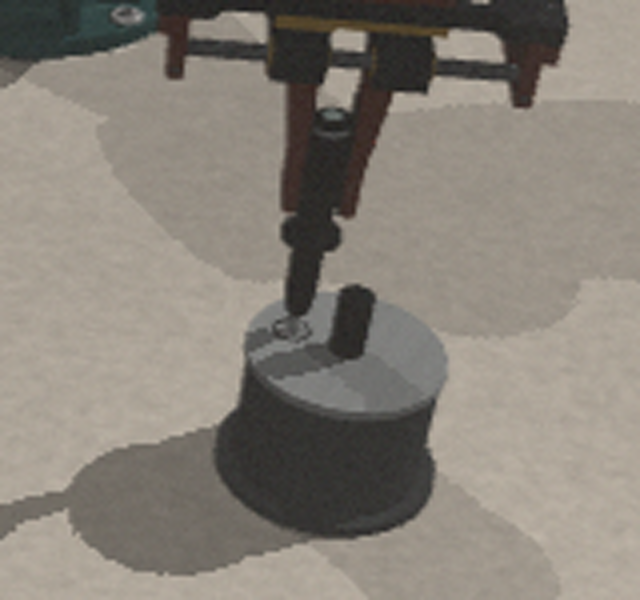

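View pics/w11.png

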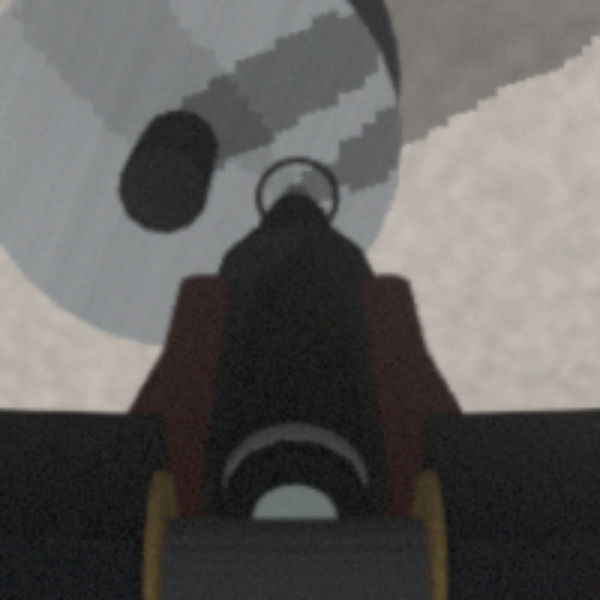

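The force of 2.9 N gives about 5.5 mm of plunger travel, and the geometry also gives 5.5 mm. In the pictures the tip is inside the ring: ring at (292,329) in the scene crop, (297,195) in the wrist crop. I lower 0.5 mm more, check and hand in.

```bash
python3 - <<'E'
from h import *
servo_line([.4965,.170,.154],rate=.01)
sleep(.5);z0=np.array([-0.047,-0.114,-0.897])
print(current_position(),favg()-z0,current_finger_gap(),Ro.from_quat(current_orientation()).as_matrix()[:,2].round(4),current_clock())
s=capture("scene");P=cloud(s);m=(s["range_z"]>0)&(np.hypot(P[...,0]-.5104,P[...,1]-.196)<.06)&(P[...,2]>.066)&(P[...,2]<.086)
X=P[m];A=np.c_[X[:,:2]-[.5104,.196],np.ones(len(X))];print(np.linalg.lstsq(A,X[:,2],rcond=None)[0])
close_job()
E
```

```text
[0.49653574 0.17000066 0.15400287] [0.04894247 0.16887162 3.25183186] 0.017921797148352542 [-0.  0. -1.] 29.0
[-0.02759258 -0.00062263  0.07516554]
the job is handed in; nothing more can be done
```

The lid is on the pot, and I handed the job in at about 29 s with the arm still holding the probe pressed in the marked circle.

- **Lid:** I set it down gently; contact came at the height expected for a fully seated lid. Both cameras then put its top at 75 mm, against 76 mm expected. I let go of it before moving to the probe.
- **Probe:** I lifted it straight out by its upper part. At the end the tool was exactly vertical, with a 17.9 mm finger gap on the 18 mm grip. In the wrist and scene pictures the tip was inside the circle.
- **Press:** The last force reading was about 3.2 N, and the height put the spring tip 6 mm in. Both mean it is pushed in about half way.

**Where checks disagreed:** tilt fits from the noisy depth images gave 0.5° (top) and −1.2° (scene) before pressing, and about −1.6° (scene) at the end. I took that as noise, because the contact height, lid height and pictures all showed a level, seated lid. In the scene view, tip and mark were each about 1 px from where I expected, both shifted the same way, so their relative position held.

I did not touch the jar, carton, screwdriver or green lid.

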